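# Shut the stocked drawers of the fittings store

### The arm

A 6-joint arm with a two-finger parallel gripper is mounted at the origin on the work surface. World frame = base frame: x ahead of the robot, y to its left, z up, the work surface at z = 0. Lengths are in m, angles in rad, forces in N, time in s.
With the tool pointing down it reaches from about 0.4 to 0.825 m from the base axis. Payload 7 kg.
Tool frame: the origin (TCP) lies at the very end of the fingers, on their centre line; the grasp point (between the pads) lies 19 mm behind it (ctrl.tcp_to_grasp is the distance from the TCP to the grasp point, in m); x points along the fingers, y is the direction in which the jaws open and shut, and the axes are right-handed (so a half turn about x gives the same grasp; the last joint's range is limited). The gripper opens to 88 mm and grips with 3 to 60 N. Pads are 19 mm wide; open, the fingers measure 130 mm over their backs; the gripper's body (78 mm by 193 mm) begins 47 mm behind the grasp point.
Start: joints at [-0.932, 0.359, 0.012, 0, -1.224, -0.288], TCP at [0.232, -0.634, 0.227] pointing down, gripper open.
Joint ranges: [-3.07, 3.07], [-1.43, 2.12], [-1.02, 1.25], [-3.03, 1.67], [-3.05, -0], [-3.03, 3.03]. Speed limits (rad/s): [2.39, 2.39, 3.01, 3.14, 3.14, 3.14].

### API

Orientations are given as [roll, pitch, yaw] about the fixed x, y, z axes, in that order (R = Rz(yaw) Ry(pitch) Rx(roll)).
In Python, from plant import monitor, get_image, get_calibration, job, ctrl gives the robot as it stands.
- The arm moves only by the tool send_rows, never from a script. Its argument "deltas" is a list of rows, each an object with "travel": the shift along the tool's x, y, z scaled (see below), a list of three; "twist": the turn about the tool's x scaled (see below). In form: [{"travel": [tx, ty, tz], "twist": twist}, ...]. A call has 1 to 20 rows; each row is the pose to reach, as a shift and turn from the pose commanded when the call began, along the tool's axes at that moment, turning the shorter way round; what a row does not reach only later rows make up. The controller multiplies each number of a shift by 0.5 m and each number of a turn by pi rad. A row lasts 1/8 s, in which the tool goes at most 62.5 mm and 10.7 degrees, less where a joint would pass 70% of its speed; a pose out of reach is approached as far as the arm can. A call with a number of a shift or a turn outside -1 to 1 is refused whole. A call with a gripper value outside its range is refused whole. "gripper" is the closure, from -1 (fully open) to 1 (shut), so that 0 is half open, set as the call begins (left out, the last holds). The fingers move at their own pace and stop on an object; "squeeze" is the grip in N (left out, the last holds). Time passes only in rows, so rows that repeat a pose let the fingers close. It gives the time, the measured TCP pose, the force and the opening at its end, in the units of the state.
- monitor.state(): the state, without advancing time (a new reading comes with each control period).
- get_image(name): name is "side" or "top" or "wrist"; returns (picture, depth): 384x512x3 uint8, red, green, blue; 384x512 float32, m along the optical axis (not along the pixel's ray), 0 where there is no reading.
- get_calibration(name): a dict with "fov_y" (degrees; the focal length in pixels is half the picture's height over the tangent of half this angle, whatever the lens; pixels are square), "cx", "cy" (the principal point, pixels), "origin" and "orientation" of the camera in the world. Camera axes: x right, y down, z forward; pixel columns grow to the right and rows downward; lengths in m; the calibration is good to about 2 mm. A picture is of the moment at which its call begins: read the wrist's pose just before it. get_calibration takes no time and is no camera call; for the wrist camera it gives the pose at the moment of the call.
- job.hand_in(): hands the job in, once; it reports no verdict.
The state is a dict: "time": time; "qpos": joint angles; "joint_velocities": joint speeds; "joint_efforts": joint torques, N m; "position": TCP position; "tool_rot": TCP orientation; "wrist_force": force on the tool from outside, world axes, zero at the start; "ft_torque": the same for the moment, N m; "width": finger opening in m.
Only numpy, scipy, OpenCV 4.12 (cv2) and the standard library are available. Lean on these libraries where they do the work, as an engineer would, in place of code of your own. Each camera call takes 0.05 s, during which the arm holds its last target. There are 200 camera calls.

### The job

Three blue drawer units stand on the bench with their drawers left open. With the fingertips, push fully shut every drawer that has fittings in it, gently enough that the fittings stay standing and without touching or lifting them; leave the empty drawer open just as it is, as the sign that it needs refilling. Leave everything else on the bench where it stands.

Things in the scene. Friction and masses are not known exactly. Their poses are not given: they have to be found in the camera images.
- drawer_a (a joint): how far drawer a is open, in m: 0 = shut against its stop, up to 0.13. This drawer is stocked: two steel fittings stand in its open front part. It slides with about 1.5 N of friction plus 4 N per m/s, drawer mass 0.25 kg, and stays where it is left; it has no spring or catch.
- front_a (a point): point on the outer front face of drawer a, midway across, 42 mm above the table; moves with the drawer. x axis: level into the unit, the way the drawer shuts; z up. The face is 110 mm wide, z 5 to 75 mm. A pull lip 60 mm wide stands 9 mm out from it at z 7 to 13 mm; above that it is plain. Tray behind: 180 mm long, side walls up to z 60 mm, floor at z 10 mm.
- unit_a: the fixed shell of drawer unit a, blue plastic, 190 mm deep, 110 mm wide, 80 mm high; origin at the centre of its underside, x axis to its back. The shut drawer's face stands 6 mm in front of the shell. The three units look alike; which stands left, middle or right changes.
- drawer_b (a joint): how far drawer b is open, in m: 0 = shut against its stop, up to 0.13. This drawer is stocked: two steel fittings stand in its open front part. It slides with about 1.5 N of friction plus 4 N per m/s, drawer mass 0.25 kg, and stays where it is left; it has no spring or catch.
- front_b (a point): point on the outer front face of drawer b, midway across, 42 mm above the table; moves with the drawer. x axis: level into the unit, the way the drawer shuts; z up. The face is 110 mm wide, z 5 to 75 mm. A pull lip 60 mm wide stands 9 mm out from it at z 7 to 13 mm; above that it is plain. Tray behind: 180 mm long, side walls up to z 60 mm, floor at z 10 mm.
- unit_b: the fixed shell of drawer unit b, blue plastic, 190 mm deep, 110 mm wide, 80 mm high; origin at the centre of its underside, x axis to its back. The shut drawer's face stands 6 mm in front of the shell. The three units look alike; which stands left, middle or right changes.
- drawer_c (a joint): how far drawer c is open, in m: 0 = shut against its stop, up to 0.13. This drawer is EMPTY: it is to stay open as found. It slides with about 1.5 N of friction plus 4 N per m/s, drawer mass 0.25 kg, and stays where it is left; it has no spring or catch.
- front_c (a point): point on the outer front face of drawer c, midway across, 42 mm above the table; moves with the drawer. x axis: level into the unit, the way the drawer shuts; z up. The face is 110 mm wide, z 5 to 75 mm. A pull lip 60 mm wide stands 9 mm out from it at z 7 to 13 mm; above that it is plain. Tray behind: 180 mm long, side walls up to z 60 mm, floor at z 10 mm.
- unit_c: the fixed shell of drawer unit c, blue plastic, 190 mm deep, 110 mm wide, 80 mm high; origin at the centre of its underside, x axis to its back. The shut drawer's face stands 6 mm in front of the shell. The three units look alike; which stands left, middle or right changes.
- fitting_a1: steel hose fitting standing upright in drawer a: 35 mm across, 45 mm high, about 0.12 kg; origin at the centre of its underside, z along its length. It topples if the drawer is slammed.
- fitting_a2: steel hose fitting standing upright in drawer a: 35 mm across, 45 mm high, about 0.12 kg; origin at the centre of its underside, z along its length. It topples if the drawer is slammed.
- fitting_b1: steel hose fitting standing upright in drawer b: 35 mm across, 45 mm high, about 0.12 kg; origin at the centre of its underside, z along its length. It topples if the drawer is slammed.
- fitting_b2: steel hose fitting standing upright in drawer b: 35 mm across, 45 mm high, about 0.12 kg; origin at the centre of its underside, z along its length. It topples if the drawer is slammed.
- tape: bystander, loose: white tape roll lying flat, ring 52 mm across and 20 mm high, on the table in front of the units; origin at the centre of its underside
- coupling: bystander, loose: small brass and steel hose coupling standing on the table in front of the units, 34 mm across and 44 mm high; origin at the centre of its underside
- carton: bystander, loose: small cardboard carton 60 x 60 x 35 mm lying on top of one unit, towards the back; origin at the centre of its underside
- sealant: bystander, loose: sealant bottle 48 mm across, 110 mm high, on the left of the table; origin at the centre of its underside
- wrench: bystander, loose: wrench lying on the right of the table; origin on its underside
- cup: bystander, loose: grey plastic cup 70 mm across, 70 mm high, on the left of the table; origin at the centre of its underside
Not all that is in view belongs to the job. Leave any orange or yellow look-alike of the unit_b alone.

How it is judged:
At the end, for the whole second after the job is handed in: Both stocked drawers are shut to within 5 mm, their four fittings stand upright (within 0.25 rad) inside their own drawers, the empty drawer has not moved by more than 8 mm, and no other thing on the bench by more than 20 mm (value of joint each of drawer_a, drawer_b below 0.005 m and distance of front_c from where it was at the start of the episode below 0.008 m and angle between each of fitting_a1, fitting_a2, fitting_b1, fitting_b2's own z axis and vertical below 0.25 rad and x of fitting_a1 in the frame of front_a between 0.005 and 0.18 m and y of fitting_a1 in the frame of front_a between -0.05 and 0.05 m and height (world z) of each of fitting_a1, fitting_a2, fitting_b1, fitting_b2 below 0.022 m and x of fitting_a2 in the frame of front_a between 0.005 and 0.18 m and y of fitting_a2 in the frame of front_a between -0.05 and 0.05 m and x of fitting_b1 in the frame of front_b between 0.005 and 0.18 m and y of fitting_b1 in the frame of front_b between -0.05 and 0.05 m and x of fitting_b2 in the frame of front_b between 0.005 and 0.18 m and y of fitting_b2 in the frame of front_b between -0.05 and 0.05 m and distance of each of tape, coupling, carton, sealant, wrench, cup from where it was at the start of the episode below 0.02 m); the robot touches nothing.
It fails at once if a fitting is tipped over (angle between any of fitting_a1, fitting_a2, fitting_b1, fitting_b2's own z axis and vertical above 0.6 rad).
It fails at once if a fitting is lifted more than 12 mm (height (world z) of any of fitting_a1, fitting_a2, fitting_b1, fitting_b2 above 0.022 m).
It fails at once if the robot touches a fitting (contact force between any of the arm, the fingers and fitting_a1 above 0.5 N or contact force between any of the arm, the fingers and fitting_a2 above 0.5 N or contact force between any of the arm, the fingers and fitting_b1 above 0.5 N or contact force between any of the arm, the fingers and fitting_b2 above 0.5 N).
It fails at once if the empty drawer is moved by more than 8 mm (distance of front_c from where it was at the start of the episode above 0.008 m).
It fails at once if a bystander is moved or lifted by more than 20 mm (distance of any of tape, coupling, carton, sealant, wrench, cup from where it was at the start of the episode above 0.02 m).
It also fails if it takes over 45 s, if anything falls off the work surface, if the arm or the gripper's body presses on something with over 40 N, if the wrist force passes 120 N, or if a joint passes its speed limit or range.

## Working session

There is one attempt and no reset: what is moved stays moved. The work goes in short steps, Python scripts to look and compute and a tool call to move; the robot and the scene stay as the last step left them, time stands still between calls to the robot, and variables do not carry over. Pictures are saved under pics/ and viewed, about 8 in all and at most 12, crops included, and the job is handed in when it is done.

Besides the shell and the picture viewer there is one more tool, called after "Call:" as a command line: name --argument value ..., lists and objects as JSON in quotes. send_rows: Moves the arm, as the interface text tells. Its arguments: {"type":"object","properties":{"deltas":{"type":"array","items":{"type":"object","properties":{"travel":{"type":"array","items":{"type":"number"}},"twist":{"type":"number"}}}},"gripper":{"type":"number"},"squeeze":{"type":"number"}},"required":["deltas"]}

```bash
mkdir -p pics
cat > h.py <<'E'
import numpy as np,cv2
from scipy.spatial.transform import Rotation as R
from plant import monitor,get_image,get_calibration,job,ctrl
def cam(n):
    c=get_calibration(n); f=192/np.tan(np.radians(c["fov_y"])/2)
    o=np.array(c["orientation"],float)
    M=o if o.shape==(3,3) else R.from_euler('xyz',o).as_matrix()
    return c,f,M,np.array(c["origin"])
def cloud(n,d,C=None):
    c,f,M,t=C or cam(n); v,u=np.indices(d.shape)
    P=np.stack([(u-c["cx"])/f*d,(v-c["cy"])/f*d,d],-1)
    return P@M.T+t
E
python3 - <<'E'
from h import *
print(monitor.state())
for n in("top","side"):
    print(get_calibration(n)); i,d=get_image(n); np.savez(f"{n}0.npz",i=i,d=d); cv2.imwrite(f"pics/{n}0.png",i[:,:,::-1])
E
```

```text
{'time': 0.0, 'qpos': array([-9.31897671e-01,  3.59388123e-01,  1.10655636e-02, -3.72051477e-04,
       -1.22410763e+00, -2.88109492e-01]), 'joint_velocities': array([-7.91514545e-04, -1.69345821e-04,  8.45396322e-05, -1.26334469e-03,
       -1.20044677e-03, -6.21593889e-04]), 'joint_efforts': array([ 2.26515564e-03, -5.82724142e+01,  2.93050933e+01,  6.99721009e+00,
        6.93308990e-03, -1.43171255e-04]), 'position': array([ 0.23177346, -0.63343473,  0.22562087]), 'tool_rot': array([1.64805232, 1.56912543, 1.99871478]), 'wrist_force': array([-0.89610117,  0.09354547,  0.36801572]), 'ft_torque': array([-0.0126068 ,  0.04858189, -0.03687509]), 'width': 0.08761294771281189}
{'fov_y': 52.17642332923166, 'cx': 250.54574837585758, 'cy': 190.3814168068536, 'origin': array([ 0.19687131, -0.04820126,  1.56124476]), 'orientation': array([-2.93172015,  0.0044338 , -1.60724319])}
{'fov_y': 54.00901993851608, 'cx': 260.1099310910969, 'cy': 188.61158959875652, 'origin': array([0.49769237, 0.8578461 , 0.80148333]), 'orientation': array([-2.23869309,  0.00679938, -3.10863788])}
```

View pics/top0.png

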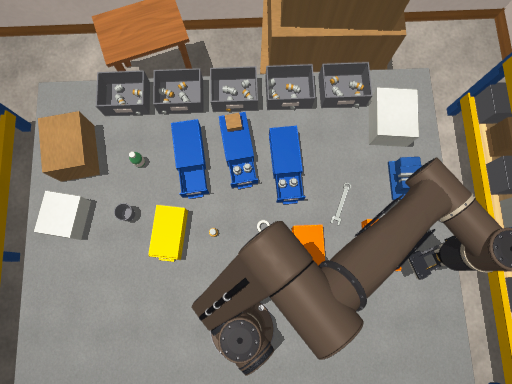

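View pics/side0.png

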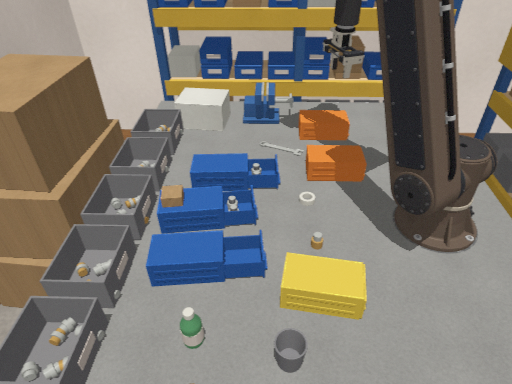

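The top view shows three blue units. Left (188,158) has an empty drawer, middle (238,150) has two fittings and carries the carton, and right (287,163) has two fittings. Possible mix-ups are the yellow unit (168,233), the orange ones (310,243) and (370,225), and the blue vise (405,178). The tape (263,226) and coupling (213,232) stand in front of the units.

Run:
```python
from h import *
z=np.load("top0.npz"); i,d=z["i"],z["d"]; P=cloud("top",d)
hsv=cv2.cvtColor(i,cv2.COLOR_RGB2HSV)
m=cv2.inRange(hsv,(105,120,40),(125,255,255))
n,l,s,c=cv2.connectedComponentsWithStats(m)
for k in range(1,n):
    if s[k,4]<300: continue
    Q=P[l==k]; T=Q[(Q[:,2]>.06)]
    sh=Q[abs(Q[:,2]-.08)<.012]
    print("px",c[k],"zpct",np.percentile(Q[:,2],[5,50,95]).round(3))
    r=cv2.minAreaRect((Q[:,:2]*1000).astype(np.float32)); print(" all",np.round(r[0]),np.round(r[1]),round(r[2],1))
    # shell rect: opened mask of high points
    hm=((l==k)&(P[...,2]>.07)).astype(np.uint8); hm=cv2.morphologyEx(hm,cv2.MORPH_OPEN,np.ones((9,9)))
    S=P[hm>0]; r=cv2.minAreaRect((S[:,:2]*1000).astype(np.float32)); print(" shell",np.round(r[0]),np.round(r[1]),round(r[2],1),S[:,2].mean().round(4), np.round(cv2.boxPoints(r)).tolist())
    # front lip points: high, nearest robot
    F=T[np.argsort(T[:,0])[:60]]; print(" front high pts mean",F.mean(0).round(3),F[:,0].min().round(3),F[:,1].min().round(3),F[:,1].max().round(3))
# loose stuff heights in area in front of units
for nm,(u,v) in dict(coupling=(213,232),tape=(263,226),carton=(234,121)).items():
    W=P[v-10:v+11,u-10:u+11].reshape(-1,3); W=W[W[:,2]>(.01 if nm!='carton' else .1)]; print(nm,W.mean(0).round(3),W[:,2].max().round(3),len(W))
big=cv2.resize(i[100:270,140:330],None,fx=4,fy=3.5,interpolation=cv2.INTER_CUBIC); cv2.imwrite("pics/c1.png",big[:,:,::-1])
s=np.load("side0.npz"); cv2.imwrite("pics/c2.png",cv2.resize(s["i"][140:290,140:340],None,fx=4,fy=4,interpolation=cv2.INTER_CUBIC)[:,:,::-1])
```

```text
px [479.80495356  85.75077399] zpct [-0.707 -0.359 -0.19 ]
 all [ 689. -682.] [  66. 1603.] 35.4
 shell [0. 0.] [0. 0.] 0.0 nan [[0.0, 0.0], [0.0, 0.0], [0.0, 0.0], [0.0, 0.0]]
 front high pts mean [ 0.197 -0.048  1.561] 0.197 -0.048 -0.048
px [238.57795867 151.55729493] zpct [0.007 0.078 0.085]
 all [535. -34.] [674. 118.] 8.3
 shell [481. -38.] [566. 110.] 7.8 0.0859 [[193.0, -22.0], [208.0, -131.0], [769.0, -53.0], [754.0, 55.0]]
 front high pts mean [ 0.517 -0.03   0.221] 0.197 -0.08 0.022
px [189.4282364  157.13930582] zpct [0.007 0.077 0.085]
 all [507. 137.] [704. 162.] 17.8
 shell [494. 121.] [671. 139.] 17.9 0.0912 [[154.0, 84.0], [197.0, -48.0], [835.0, 158.0], [792.0, 290.0]]
 front high pts mean [0.464 0.135 0.321] 0.197 -0.048 0.224
px [286.24887556 161.6181909 ] zpct [0.008 0.078 0.085]
 all [ 497. -180.] [168. 634.] 81.1
 shell [ 480. -165.] [140. 596.] 80.8 0.0861 [[174.0, -186.0], [763.0, -282.0], [785.0, -144.0], [197.0, -48.0]]
 front high pts mean [ 0.427 -0.176  0.346] 0.197 -0.259 -0.048
px [401.49937888 174.16521739] zpct [0.015 0.088 0.144]
 all [ 384. -418.] [144. 817.] 36.8
 shell [ 396. -390.] [ 71. 789.] 35.4 0.1187 [[139.0, -90.0], [596.0, -733.0], [654.0, -691.0], [197.0, -48.0]]
 front high pts mean [ 0.444 -0.536  0.35 ] 0.197 -0.648 -0.048
coupling [0.352 0.09  0.125] 1.561 68
tape [ 0.304 -0.081  0.614] 1.561 214
carton [0.78  0.006 0.127] 1.561 239<stdin>:14: RuntimeWarning: Mean of empty slice.
  ret = ret.dtype.type(ret / rcount)
```

View pics/c1.png

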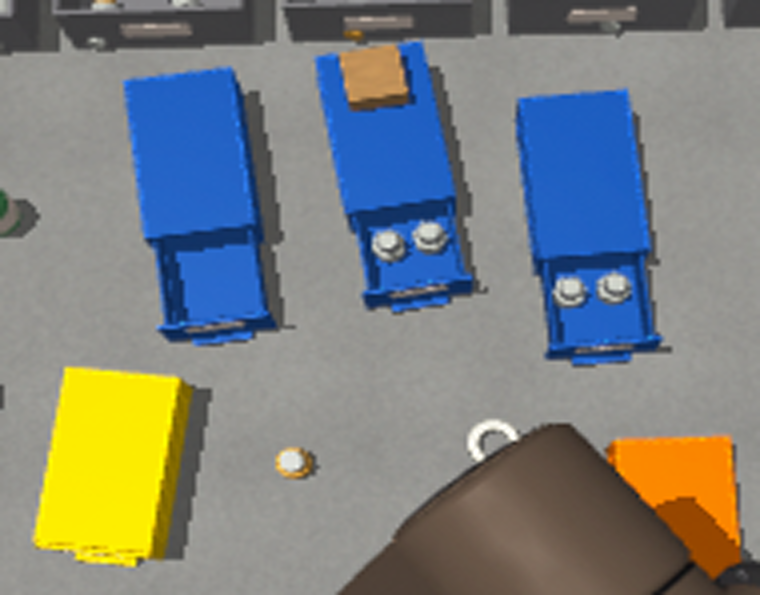

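The crop confirms it: the left drawer is empty, and the middle and right drawers each hold two fittings. I'll filter out the zero-depth readings and refine.

Run:
```python
from h import *
z=np.load("top0.npz"); i,d=z["i"],z["d"]; P=cloud("top",d); ok=(d>.5)
hsv=cv2.cvtColor(i,cv2.COLOR_RGB2HSV)
m=cv2.inRange(hsv,(105,120,40),(125,255,255))*ok
n,l,s,c=cv2.connectedComponentsWithStats(m.astype(np.uint8))
for k in range(1,n):
    if s[k,4]<300 or P[l==k][:,2].mean()<0: continue
    H=(l==k)&(abs(P[...,2]-.08)<.02)
    hm=cv2.morphologyEx(H.astype(np.uint8),cv2.MORPH_OPEN,np.ones((11,11)))
    S=P[hm>0]; r=cv2.minAreaRect((S[:,:2]*1000).astype(np.float32)); w=r[1]; a=r[2]
    if w[0]<w[1]: a-=90
    a=(a+90)%180-90
    e=np.array([np.cos(np.radians(a)),np.sin(np.radians(a))]); nn=np.array([-e[1],e[0]]); C=np.array(r[0])/1000
    print("px",c[k].round(),"shell",C.round(3),np.round(w),"yaw",round(a,1),"z",S[:,2].mean().round(4))
    F=P[H&(hm==0)]; q=(F[:,:2]-C)@e; t=(F[:,:2]-C)@nn
    g=q<-.12
    fr=g&(q<q[g].min()+.02)
    qf=q[fr]; print("  front q pct",np.percentile(qf,[0,5,50,95]).round(4),"t",t[fr].min().round(3),t[fr].max().round(3),"z",F[fr,2].mean().round(3),fr.sum(),"slope",np.polyfit(t[fr],qf,1).round(3))
    print("  front pt",(C+e*np.percentile(qf,5)).round(4),"open",round(-np.percentile(qf,5)-.095-.006,3))
for nm,(u,v) in dict(coupling=(213,232),tape=(263,226),carton=(234,121)).items():
    W=P[v-10:v+11,u-10:u+11][ok[v-10:v+11,u-10:u+11]]; W=W[(W[:,2]>(.012 if nm!='carton' else .1))&(W[:,2]<.14)]; print(nm,W.mean(0).round(3),np.ptp(W,axis=0).round(3),len(W))
s=monitor.state(); print(R.from_euler('xyz',s["tool_rot"]).as_matrix().round(3))
```

```text
px [239. 152.] shell [ 0.705 -0.006] [111. 116.] yaw -0.0 z 0.0801
  front q pct [-0.1631 -0.1615 -0.153  -0.1466] t -0.074 0.028 z 0.073 50 slope [-0.142 -0.157]
  front pt [ 0.5432 -0.0064] open 0.06
px [189. 157.] shell [0.713 0.197] [190. 109.] yaw 1.2 z 0.0802
  front q pct [-0.2029 -0.2011 -0.1945 -0.1886] t -0.076 0.032 z 0.073 55 slope [-0.085 -0.197]
  front pt [0.5115 0.1923] open 0.1
px [286. 162.] shell [ 0.673 -0.196] [186. 111.] yaw 2.6 z 0.0803
  front q pct [-0.1982 -0.1971 -0.1943 -0.1903] t -0.054 0.052 z 0.073 51 slope [-0.003 -0.194]
  front pt [ 0.4762 -0.2053] open 0.096
px [402. 174.] shell [0. 0.] [0. 0.] yaw 0.0 z nan<stdin>:14: RuntimeWarning: Mean of empty slice.
  ret = ret.dtype.type(ret / rcount)
Traceback (most recent call last):
ValueError: zero-size array to reduction operation minimum which has no identity
```

Run:
```python
from h import *
z=np.load("top0.npz"); i,d=z["i"],z["d"]; P=cloud("top",d); ok=(d>.5)
s=monitor.state(); M=R.from_euler('xyz',s["tool_rot"]).as_matrix(); print(M.round(3),s["time"])
hsv=cv2.cvtColor(i,cv2.COLOR_RGB2HSV); m=(cv2.inRange(hsv,(105,120,40),(125,255,255))>0)&ok
for nm,(u,v) in dict(coupling=(213,232),tape=(263,226),carton=(234,121)).items():
    sl=np.s_[v-12:v+13,u-12:u+13]; W=P[sl][ok[sl]]; W=W[(W[:,2]>(.012 if nm!='carton' else .1))&(W[:,2]<.14)]; print(nm,W.mean(0).round(3),np.ptp(W,axis=0).round(3),len(W))
for nm,(x0,x1,y0,y1) in dict(left=(.45,.85,.1,.29),mid=(.5,.85,-.11,.07),right=(.45,.8,-.3,-.1)).items():
    reg=ok&(P[...,0]>x0)&(P[...,0]<x1)&(P[...,1]>y0)&(P[...,1]<y1)
    H=reg&((m&(abs(P[...,2]-.08)<.02))|((P[...,2]>.06)&(P[...,2]<.13)))
    A=cv2.morphologyEx(H.astype(np.uint8),cv2.MORPH_OPEN,np.ones((11,11)))>0
    S=P[A]; r=cv2.minAreaRect((S[:,:2]*1000).astype(np.float32)); a=r[2]-(90 if r[1][0]<r[1][1] else 0)
    # front wall line fit
    F=P[H&~A]; F=F[F[:,0]<x0+.15]; F=F[F[:,0]<.6] 
    F=F[(F[:,2]>.062)&(F[:,2]<.085)]
    k=np.argsort(F[:,0])[:45]; F0=F[k]
    vx,vy,cx,cy=cv2.fitLine(F0[:,:2].astype(np.float32),cv2.DIST_HUBER,0,.001,.001).ravel()
    fa=np.degrees(np.arctan2(vy,vx)); fa=(fa%180)-90
    print(nm,"shell",np.round(r[0]),np.round(r[1]),"yaw",round(a,1),"front line yaw",fa.round(1),"pt",cx.round(3),cy.round(3),"y",F0[:,1].min().round(3),F0[:,1].max().round(3),"xmin",F0[:,0].min().round(3),F0[:,0].max().round(3))
```

```text
[[-0.001 -0.344  0.939]
 [ 0.001  0.939  0.344]
 [-1.     0.001 -0.   ]] 0.1
coupling [0.362 0.1   0.036] [0.032 0.031 0.034] 62
tape [ 0.387 -0.092  0.021] [0.043 0.048 0.012] 54
carton [0.785 0.006 0.115] [0.067 0.062 0.025] 237
left shell [713. 197.] [190. 109.] yaw 1.2 front line yaw -0.6 pt 0.454 0.246 y 0.203 0.288 xmin 0.45 0.459
mid shell [738.  -2.] [191. 111.] yaw 7.5 front line yaw 6.9 pt 0.549 -0.024 y -0.064 0.026 xmin 0.542 0.554
right shell [ 673. -196.] [186. 111.] yaw 2.6 front line yaw 2.0 pt 0.478 -0.195 y -0.258 -0.154 xmin 0.474 0.481
```

Call:
send_rows --deltas '[{"travel":[0,0.03,0.03],"twist":0.01},{"travel":[0,0.09,0.09],"twist":0.02},{"travel":[0,0.16,0.16],"twist":0.03},{"travel":[0,0.23,0.23],"twist":0.04},{"travel":[0,0.3,0.3],"twist":0.05},{"travel":[0,0.37,0.37],"twist":0.06},{"travel":[0,0.44,0.44],"twist":0.07},{"travel":[0,0.51,0.51],"twist":0.08},{"travel":[0,0.57,0.57],"twist":0.09},{"travel":[0,0.62,0.62],"twist":0.098},{"travel":[0,0.65,0.65],"twist":0.098},{"travel":[0,0.669,0.667],"twist":0.098},{"travel":[0,0.669,0.667],"twist":0.098},{"travel":[0,0.669,0.667],"twist":0.098},{"travel":[0,0.669,0.667],"twist":0.098}]' --gripper 1

```text
time: 1.98
position: [0.4298, -0.2057, 0.2265]
tool_rot: [3.107, 1.57, -3.134]
wrist_force: [-0.5, 0.8, 0.6]
width: 0.0004
```

Run:
```python
from h import *
s=monitor.state(); print(R.from_euler('xyz',s["tool_rot"]).as_matrix().round(3),s["position"])
C=cam("wrist"); i,d=get_image("wrist"); P=cloud("wrist",d,C); ok=d>.05
hsv=cv2.cvtColor(i,cv2.COLOR_RGB2HSV); m=(cv2.inRange(hsv,(105,100,30),(125,255,255))>0)&ok&(abs(P[...,2]-.073)<.01)
for nm,(x0,x1,y0,y1) in dict(right=(.44,.51,-.3,-.11),mid=(.51,.58,-.11,.07)).items():
    F=P[m&(P[...,0]>x0)&(P[...,0]<x1)&(P[...,1]>y0)&(P[...,1]<y1)]
    if len(F)<20: print(nm,len(F)); continue
    r=cv2.minAreaRect((F[:,:2]*1000).astype(np.float32)); print(nm,np.round(r[0],1),np.round(r[1],1),round(r[2],1),len(F),F[:,0].min())
cv2.imwrite("pics/w1.png",i[:,:,::-1])
```

```text
[[-0.    -0.042  0.999]
 [-0.     0.999  0.042]
 [-1.     0.    -0.   ]] [ 0.42983677 -0.20569773  0.22647591]
right [ 481.2 -201.9] [ 5.5 22.5] 5.8 20 0.47796476190293496
mid [551.2 -10.9] [ 7.3 72.4] 8.0 390 0.5431992563175339
```

View pics/w1.png

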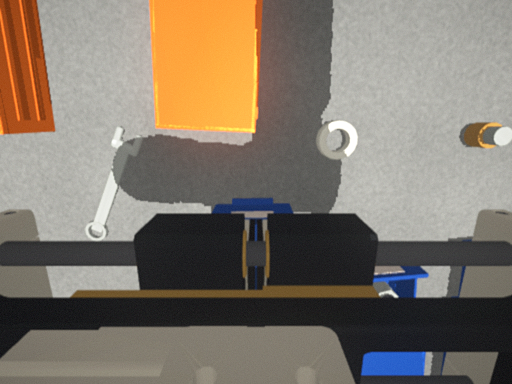

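The wrist view shows the closed fingers centred over the right drawer's lip (253,205). The tape (337,140) and coupling (487,135) are well clear. Descending now.

Call:
send_rows --deltas '[{"travel":[0.03,0,0],"twist":0},{"travel":[0.08,0,0],"twist":0},{"travel":[0.13,0,0],"twist":0},{"travel":[0.18,0,0],"twist":0},{"travel":[0.23,0,0],"twist":0},{"travel":[0.28,0,0],"twist":0},{"travel":[0.32,0,0],"twist":0},{"travel":[0.35,0,0],"twist":0},{"travel":[0.37,0,0],"twist":0},{"travel":[0.37,0,0.02],"twist":0},{"travel":[0.37,0,0.03],"twist":0},{"travel":[0.37,0,0.035],"twist":0},{"travel":[0.37,0,0.04],"twist":0}]'

```text
time: 3.65
position: [0.4505, -0.2042, 0.0419]
tool_rot: [-0.046, 1.57, -0.003]
wrist_force: [-0.3, -0.6, 0.3]
width: 0.0005
```

Call:
send_rows --deltas '[{"travel":[0,0,0.005]},{"travel":[0,0,0.01]},{"travel":[0,0,0.015]},{"travel":[0,0,0.02]},{"travel":[0,0,0.025]},{"travel":[0,0,0.03]},{"travel":[0,0,0.035]},{"travel":[0,0,0.04]},{"travel":[0,0,0.046]},{"travel":[0,0,0.053]},{"travel":[0,0,0.061]},{"travel":[0,0,0.069]},{"travel":[0,0,0.077]},{"travel":[0,0,0.085]},{"travel":[0,0,0.093]},{"travel":[0,0,0.101]},{"travel":[0,0,0.109]},{"travel":[0,0,0.117]},{"travel":[0,0,0.124]},{"travel":[0,0,0.13]}]'

```text
schema error: expected keys travel, twist
```

Call:
send_rows --deltas '[{"travel":[0,0,0.005],"twist":0},{"travel":[0,0,0.01],"twist":0},{"travel":[0,0,0.015],"twist":0},{"travel":[0,0,0.02],"twist":0},{"travel":[0,0,0.025],"twist":0},{"travel":[0,0,0.03],"twist":0},{"travel":[0,0,0.035],"twist":0},{"travel":[0,0,0.04],"twist":0},{"travel":[0,0,0.046],"twist":0},{"travel":[0,0,0.053],"twist":0},{"travel":[0,0,0.061],"twist":0},{"travel":[0,0,0.069],"twist":0},{"travel":[0,0,0.077],"twist":0},{"travel":[0,0,0.085],"twist":0},{"travel":[0,0,0.093],"twist":0},{"travel":[0,0,0.101],"twist":0},{"travel":[0,0,0.109],"twist":0},{"travel":[0,0,0.117],"twist":0},{"travel":[0,0,0.124],"twist":0},{"travel":[0,0,0.13],"twist":0}]'

```text
time: 6.15
position: [0.5153, -0.2015, 0.0416]
tool_rot: [1.388, 1.571, 1.431]
wrist_force: [-2.1, 1.4, -0.3]
width: 0.0007
```

Call:
send_rows --deltas '[{"travel":[0,0,0.006],"twist":0},{"travel":[0,0,0.013],"twist":0},{"travel":[0,0,0.02],"twist":0},{"travel":[0,0,0.027],"twist":0},{"travel":[0,0,0.034],"twist":0},{"travel":[0,0,0.041],"twist":0},{"travel":[0,0,0.048],"twist":0},{"travel":[0,0,0.054],"twist":0},{"travel":[0,0,0.059],"twist":0},{"travel":[0,0,0.063],"twist":0},{"travel":[0,0,0.067],"twist":0},{"travel":[0,0,0.071],"twist":0},{"travel":[0,0,0.074],"twist":0}]'

```text
time: 7.78
position: [0.5522, -0.1999, 0.0416]
tool_rot: [0.29, 1.571, 0.333]
wrist_force: [-1.9, 0.4, 0.2]
width: -0.0
```

Call:
send_rows --deltas '[{"travel":[0,0,0.003],"twist":0},{"travel":[0,0,0.006],"twist":0}]'

```text
time: 8.02
position: [0.5551, -0.1998, 0.0416]
tool_rot: [0.456, 1.571, 0.499]
wrist_force: [-1.9, 1.7, 0.8]
width: 0.0
```

Call:
send_rows --deltas '[{"travel":[0,0,0.003],"twist":0},{"travel":[0,0,0.006],"twist":0}]'

```text
time: 8.28
position: [0.5581, -0.1996, 0.0415]
tool_rot: [2.549, 1.571, 2.592]
wrist_force: [-2.0, 0.2, -0.9]
width: 0.0002
```

Call:
send_rows --deltas '[{"travel":[0,0,0.003],"twist":0},{"travel":[0,0,0.006],"twist":0}]'

```text
time: 8.52
position: [0.5611, -0.1995, 0.0416]
tool_rot: [-2.706, 1.571, -2.664]
wrist_force: [-2.2, 1.2, 0.6]
width: 0.0005
```

Call:
send_rows --deltas '[{"travel":[0,0,0.003],"twist":0},{"travel":[0,0,0.005],"twist":0}]'

```text
time: 8.78
position: [0.5637, -0.1994, 0.0416]
tool_rot: [-1.882, 1.571, -1.839]
wrist_force: [-1.4, 1.5, -0.0]
width: 0.0003
```

Call:
send_rows --deltas '[{"travel":[0,0,0.003],"twist":0},{"travel":[0,0,0.005],"twist":0}]'

```text
time: 9.02
position: [0.5643, -0.1994, 0.0415]
tool_rot: [3.056, 1.567, 3.098]
wrist_force: [-9.6, 1.7, 7.1]
width: 0.0006
```

Call:
send_rows --deltas '[{"travel":[0,0,0.002],"twist":0},{"travel":[0,0,0.004],"twist":0}]'

```text
time: 9.28
position: [0.5643, -0.1994, 0.0413]
tool_rot: [3.058, 1.564, 3.101]
wrist_force: [-15.0, 2.1, 11.9]
width: 0.0004
```

It has hit the stop: position stays at 0.5643 while the force rises to 15 N. Now back off and lift.

Call:
send_rows --deltas '[{"travel":[0,0,-0.005],"twist":0},{"travel":[0,0,-0.015],"twist":0},{"travel":[0,0,-0.035],"twist":0},{"travel":[0,0,-0.06],"twist":0},{"travel":[0,0,-0.07],"twist":0},{"travel":[-0.03,0,-0.07],"twist":0},{"travel":[-0.08,0,-0.07],"twist":0},{"travel":[-0.13,0,-0.07],"twist":0},{"travel":[-0.18,0,-0.07],"twist":0},{"travel":[-0.23,0,-0.07],"twist":0},{"travel":[-0.27,0,-0.07],"twist":0},{"travel":[-0.3,0,-0.07],"twist":0},{"travel":[-0.3,0,-0.07],"twist":0}]'

```text
time: 10.9
position: [0.5339, -0.2008, 0.1932]
tool_rot: [-0.142, 1.568, -0.099]
wrist_force: [-0.8, 0.9, -0.4]
width: 0.0005
```

Run:
```python
from h import *
s=monitor.state(); M=R.from_euler('xyz',s["tool_rot"]).as_matrix(); print(M.round(4).tolist(),s["position"],s["wrist_force"])
a=np.radians(7.6); e=np.array([np.cos(a),np.sin(a),0])
face=np.array([.738,-.002,0])-.193*e; t=face-.045*e; t[2]=s["position"][2]
print("face",face,"target",t,"scaled",(M.T@(t-s["position"])/.5).round(4), "twist",-(7.6-np.degrees(np.arctan2(M[1,2],M[0,2])))/180)
```

```text
[[0.0028, -0.043, 0.9991], [-0.0003, 0.9991, 0.043], [-1.0, -0.0004, 0.0028]] [ 0.53390795 -0.20082078  0.19316426] [-0.83622766  0.8751578  -0.4121274 ]
face [ 0.5466954  -0.02752548  0.        ] target [ 0.5020907  -0.03347702  0.19316426] scaled [-3.000e-04  3.371e-01 -4.920e-02] twist -0.02851923559436061
```

Call:
send_rows --deltas '[{"travel":[0,0.03,-0.02],"twist":-0.005},{"travel":[0,0.08,-0.05],"twist":-0.01},{"travel":[0,0.14,-0.05],"twist":-0.02},{"travel":[0,0.2,-0.05],"twist":-0.0285},{"travel":[0,0.26,-0.05],"twist":-0.0285},{"travel":[0,0.31,-0.05],"twist":-0.0285},{"travel":[0,0.337,-0.05],"twist":-0.0285},{"travel":[0,0.337,-0.05],"twist":-0.0285},{"travel":[0,0.337,-0.05],"twist":-0.0285}]'

```text
time: 12.02
position: [0.5006, -0.0338, 0.1913]
tool_rot: [-2.902, 1.57, -2.77]
wrist_force: [0.6, -0.2, 0.3]
width: 0.0004
```

Run:
```python
from h import *
s=monitor.state(); M=R.from_euler('xyz',s["tool_rot"]).as_matrix(); print(M.round(4).tolist(),s["position"])
C=cam("wrist"); i,d=get_image("wrist"); P=cloud("wrist",d,C); ok=d>.05
cv2.imwrite("pics/w2.png",i[:,:,::-1])
```

```text
[[-0.0005, -0.1322, 0.9912], [-0.0002, 0.9912, 0.1322], [-1.0, -0.0001, -0.0005]] [ 0.50061632 -0.03375943  0.19131245]
```

View pics/w2.png

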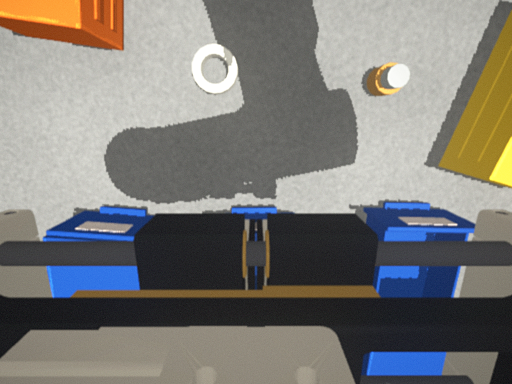

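The middle lip is centred under the fingers at (253,208). The shut right drawer is at the left of the picture and the empty one at the right. Descend and push.

Call:
send_rows --deltas '[{"travel":[0.03,0,0],"twist":0},{"travel":[0.08,0,0],"twist":0},{"travel":[0.13,0,0],"twist":0},{"travel":[0.18,0,0],"twist":0},{"travel":[0.23,0,0],"twist":0},{"travel":[0.27,0,0],"twist":0},{"travel":[0.298,0,0],"twist":0},{"travel":[0.298,0,0.01],"twist":0},{"travel":[0.298,0,0.025],"twist":0},{"travel":[0.298,0,0.035],"twist":0},{"travel":[0.298,0,0.04],"twist":0}]'

```text
time: 13.45
position: [0.5215, -0.0306, 0.043]
tool_rot: [0.154, 1.57, 0.286]
wrist_force: [0.6, -0.5, 0.6]
width: 0.0002
```

Call:
send_rows --deltas '[{"travel":[0,0,0.005],"twist":0},{"travel":[0,0,0.01],"twist":0},{"travel":[0,0,0.015],"twist":0},{"travel":[0,0,0.02],"twist":0},{"travel":[0,0,0.025],"twist":0},{"travel":[0,0,0.03],"twist":0},{"travel":[0,0,0.035],"twist":0},{"travel":[0,0,0.04],"twist":0},{"travel":[0,0,0.046],"twist":0},{"travel":[0,0,0.053],"twist":0},{"travel":[0,0,0.061],"twist":0},{"travel":[0,0,0.069],"twist":0},{"travel":[0,0,0.077],"twist":0},{"travel":[0,0,0.085],"twist":0},{"travel":[0,0,0.092],"twist":0},{"travel":[0,0,0.098],"twist":0}]'

```text
time: 15.45
position: [0.5695, -0.0243, 0.0425]
tool_rot: [-3.005, 1.571, -2.873]
wrist_force: [-1.9, 0.7, 0.4]
width: -0.0002
```

Call:
send_rows --deltas '[{"travel":[0,0,0.006],"twist":0},{"travel":[0,0,0.013],"twist":0},{"travel":[0,0,0.02],"twist":0},{"travel":[0,0,0.027],"twist":0},{"travel":[0,0,0.034],"twist":0},{"travel":[0,0,0.041],"twist":0},{"travel":[0,0,0.048],"twist":0},{"travel":[0,0,0.055],"twist":0},{"travel":[0,0,0.062],"twist":0},{"travel":[0,0,0.069],"twist":0},{"travel":[0,0,0.075],"twist":0},{"travel":[0,0,0.08],"twist":0},{"travel":[0,0,0.085],"twist":0},{"travel":[0,0,0.089],"twist":0},{"travel":[0,0,0.093],"twist":0},{"travel":[0,0,0.096],"twist":0}]'

```text
time: 17.45
position: [0.617, -0.018, 0.0426]
tool_rot: [-0.984, 1.571, -0.852]
wrist_force: [-1.2, 1.0, 0.2]
width: 0.0004
```

Call:
send_rows --deltas '[{"travel":[0,0,0.003],"twist":0},{"travel":[0,0,0.006],"twist":0}]'

```text
time: 17.7
position: [0.6199, -0.0176, 0.0426]
tool_rot: [0.191, 1.571, 0.323]
wrist_force: [-1.6, 1.2, 0.2]
width: 0.0003
```

Call:
send_rows --deltas '[{"travel":[0,0,0.003],"twist":0},{"travel":[0,0,0.006],"twist":0}]'

```text
time: 17.95
position: [0.6229, -0.0172, 0.0426]
tool_rot: [0.839, 1.571, 0.972]
wrist_force: [-1.8, 1.2, 0.2]
width: 0.0003
```

Call:
send_rows --deltas '[{"travel":[0,0,0.003],"twist":0},{"travel":[0,0,0.006],"twist":0}]'

```text
time: 18.2
position: [0.6259, -0.0168, 0.0426]
tool_rot: [-2.918, 1.571, -2.786]
wrist_force: [-1.8, 1.3, -0.2]
width: 0.0001
```

Call:
send_rows --deltas '[{"travel":[0,0,0.003],"twist":0},{"travel":[0,0,0.006],"twist":0}]'

```text
time: 18.45
position: [0.6288, -0.0164, 0.0425]
tool_rot: [-2.812, 1.571, -2.679]
wrist_force: [-2.3, 0.9, 0.8]
width: 0.0005
```

Call:
send_rows --deltas '[{"travel":[0,0,0.002],"twist":0},{"travel":[0,0,0.004],"twist":0}]'

```text
time: 18.7
position: [0.629, -0.0165, 0.0424]
tool_rot: [-3.118, 1.568, -2.986]
wrist_force: [-8.6, 1.9, 5.7]
width: 0.0002
```

Call:
send_rows --deltas '[{"travel":[0,0,0.002],"twist":0},{"travel":[0,0,0.004],"twist":0}]'

```text
time: 18.95
position: [0.629, -0.0166, 0.0422]
tool_rot: [-3.121, 1.564, -2.989]
wrist_force: [-15.1, 1.0, 11.7]
width: 0.0003
```

Call:
send_rows --deltas '[{"travel":[0,0,-0.005],"twist":0},{"travel":[0,0,-0.015],"twist":0},{"travel":[0,0,-0.035],"twist":0},{"travel":[0,0,-0.06],"twist":0},{"travel":[0,0,-0.08],"twist":0},{"travel":[-0.03,0,-0.09],"twist":0},{"travel":[-0.08,0,-0.1],"twist":0},{"travel":[-0.14,0,-0.12],"twist":0},{"travel":[-0.2,0,-0.15],"twist":0},{"travel":[-0.26,0,-0.18],"twist":0},{"travel":[-0.32,0,-0.21],"twist":0},{"travel":[-0.36,-0.04,-0.22],"twist":0},{"travel":[-0.36,-0.1,-0.22],"twist":0},{"travel":[-0.36,-0.18,-0.22],"twist":0},{"travel":[-0.36,-0.27,-0.22],"twist":0},{"travel":[-0.36,-0.36,-0.22],"twist":0},{"travel":[-0.36,-0.45,-0.22],"twist":0},{"travel":[-0.36,-0.52,-0.22],"twist":0},{"travel":[-0.36,-0.56,-0.22],"twist":0},{"travel":[-0.36,-0.56,-0.22],"twist":0}]'

```text
time: 21.45
position: [0.5605, -0.3089, 0.2229]
tool_rot: [-0.698, 1.571, -0.568]
wrist_force: [-0.6, 0.9, -1.0]
width: 0.0009
```

Run:
```python
from h import *
s=monitor.state(); print(s["time"],s["position"],s["wrist_force"])
z0=np.load("top0.npz"); z1={}
for n in("top","side"):
    i,d=get_image(n); z1[n]=(i,d); np.savez(f"{n}1.npz",i=i,d=d)
i,d=z1["top"]; P0=cloud("top",z0["d"]); P=cloud("top",d)
for nm,(x0,x1,y0,y1) in dict(left=(.49,.55,.1,.28),mid=(.5,.85,-.11,.07),right=(.45,.8,-.28,-.1)).items():
    for Q,dd in((P0,z0["d"]),(P,d)):
        F=Q[(dd>.5)&(Q[...,0]>x0)&(Q[...,0]<x1)&(Q[...,1]>y0)&(Q[...,1]<y1)&(Q[...,2]>.062)&(Q[...,2]<.09)]
        if len(F): r=cv2.minAreaRect((F[:,:2]*1000).astype(np.float32)); print(nm,np.round(r[0]),np.round(r[1]),F[:,0].min().round(4),len(F))
a=cv2.resize(i[100:270,100:370],(760,478)); cv2.imwrite("pics/t1.png",a[:,:,::-1])
cv2.imwrite("pics/s1.png",cv2.resize(z1["side"][0][80:380,140:340],None,fx=2,fy=2)[:,:,::-1])
```

```text
21.45 [ 0.56048552 -0.3088921   0.22286984] [-0.56415744  0.8965242  -0.96405875]
left [518. 171.] [ 18. 108.] 0.5091 65
left [526. 171.] [104.  39.] 0.5087 68
mid [690.  -8.] [289. 113.] 0.5416 1081
mid [734.  -3.] [199. 112.] 0.6304 971
right [ 622. -199.] [295. 111.] 0.4739 1375
right [ 646. -220.] [ 60. 148.] 0.5716 386
```

View pics/t1.png

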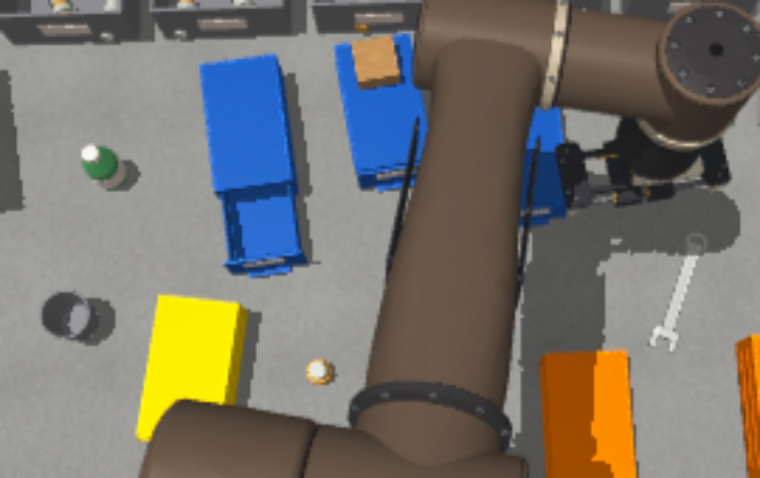

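View pics/s1.png

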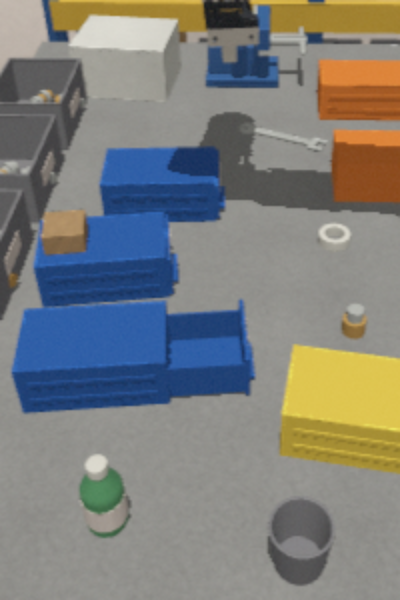

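Both stocked drawers look shut in both views. The empty drawer is still open, the carton, tape, coupling and the rest are in place, and the arm is clear.

```bash
python3 -c "
from plant import job
print(job.hand_in())"
```

```text
the job is handed in; nothing more can be done
None
```

I pushed the right and middle drawers (the two with fittings) shut with the closed fingertips, left the empty left drawer open, and handed the job in. The clock stood at about 21.5 s when I handed in.

- **Speed:** I kept the pushes at about 20–32 mm/s, slowing to about 8–16 mm/s near the stops.
- **Drawers shut:** Each drawer slid with about 2 N of force, then stopped dead while the force rose to about 15 N. In the last top view, the right face is at x = 0.572 m, where I predicted the shut position. The middle unit measures 199 mm with its face, against 196 mm expected. I put the 3 mm difference down to camera resolution, and it is within the 5 mm limit.
- **Empty drawer:** The front edge read x = 0.5091 m before and 0.5087 m after, so it has not moved measurably.
- **Other things on the bench:** In the final pictures everything stands where it was, and the arm was clear with no contact force. I judged this by eye and did not re-measure each item.
- **Not checked:** The fittings can't be seen in the shut drawers, so that they are still standing rests on the slow, smooth push. The arm also hid part of the right unit in the final top view, but the side view shows it shut.

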